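# Index the vial carousel to the orange tube and seat the sample

## Robot

A 6-joint arm with a two-finger parallel gripper is mounted at the origin on the work surface. World frame = base frame: x ahead of the robot, y to its left, z up, the work surface at z = 0. Lengths are in m, angles in rad, forces in N, time in s.
With the tool pointing down it reaches from about 0.3 to 0.875 m from the base axis. Payload 6.4 kg.
Tool frame: the origin (TCP) lies midway between the tips of the shut fingers; the grasp point (between the pads) lies 19 mm behind it; z points along the fingers, y is the direction in which the jaws open and shut (so a half turn about z gives the same grasp; the last joint's range is limited). The gripper opens to 85 mm and grips with 20 to 120 N. Pads are 22 mm wide; open, the fingers measure 114 mm over their backs; the gripper's body (76 mm by 85 mm) begins 54 mm behind the grasp point. The pads swing forward as they close: fully open they stand 13 mm farther back than shut.
Start: joints at [0.953, 0.181, 1.607, -0, 1.354, -0.206], TCP at [0.23, 0.527, 0.231] pointing down, gripper open.
Joint ranges: [-2.99, 2.99], [-0.89, 2.07], [0.3, 2.58], [-1.14, 4.28], [0, 2.63], [-3.12, 3.12]. Speed limits (rad/s): [2.57, 2.57, 3.01, 3.14, 3.14, 3.14].

## Interface

Orientations are given as a unit quaternion [w, x, y, z].
In Python, from workcell import * gives the robot as it stands.
- The arm moves only by the tool jog_arm, never from a script. Its argument "commands" is one flat list of numbers, 5 for each row, row after row: the shift along the tool's x, y, z in cm, then the turn about the tool's z in degrees, then the finger opening in cm, from 0 to 8.54. In form: [tx, ty, tz, spin, gripper, tx, ty, tz, spin, gripper, ...]. A call has 1 to 20 rows; each row shifts and turns the commanded pose from where the row before left it, along the tool's axes as they then stand; what a row does not reach is not made up. A row lasts 1/12 s, in which the tool goes at most 41.7 mm and 7.16 degrees, less where a joint would pass 70% of its speed; a pose out of reach is approached as far as the arm can. A call with a gripper value outside its range is refused whole. The fingers move at their own pace and stop on an object; the grip force is fixed at half the most. Time passes only in rows, so rows that do not move let the fingers close. It gives the time, the measured TCP pose, the force and the opening at its end, in the units of the state.
- state(): the state, without advancing time (a new reading comes with each control period).
- read_camera(name): name is "scene" or "side" or "wrist"; returns a dict with "pixels" (480x640x3 uint8, red, green, blue), "depth" (480x640 float32, m along the optical axis (not along the pixel's ray), 0 where there is no reading), "K" (3x3 intrinsics, pixels), "rvec" (rotation vector, rad) and "tvec" (3), from world to camera coordinates, as OpenCV has them. Camera axes: x right, y down, z forward; pixel columns grow to the right and rows downward; lengths in m; the calibration is good to about 2 mm. A picture is of the moment at which its call begins.
- finish_job(): hands the job in, once; it reports no verdict.
The state is a dict: "time_s": time; "q": joint angles; "qvel": joint speeds; "joint_torque": joint torques, N m; "tool_pos": TCP position; "tool_rot": TCP orientation; "force": force on the tool from outside, world axes, zero at the start; "ft_torque": the same for the moment, N m; "grip_width": finger opening in m.
Only numpy, scipy, OpenCV 4.12 (cv2) and the standard library are available. Lean on these libraries where they do the work, as an engineer would, in place of code of your own. Each camera call takes 0.05 s, during which the arm holds its last target. There are 200 camera calls.

## Task

Turn the vial carousel clockwise (seen from above) by its green knob, one click at a time and letting it settle in each click, until the orange tube rests at the orange loading pin; do not go past it. Then take the orange-capped vial from the blue rack and press it gently down into the orange tube until it is fully home, and let go. Leave the other vials and things alone.

Things in the scene. Friction and masses are not known exactly. Their poses are not given: they have to be found in the camera images.
- carousel: fixed white round base of the vial carousel, 200 mm across, 18 mm high; origin at the centre of its underside, z up along the turning axis. An orange loading pin (10 mm thick, top 53 mm above the table) stands on a tab on its own -x side, 122 mm from the axis.
- turret (a joint): angle of the grey tray, growing clockwise seen from above, endless. A detent holds it at every multiple of 0.785 rad. It starts in the click at 0 or 0.785; at 2.356 (third click) the orange tube is at the loading pin.
- tray_top (a point): on the turning axis, 25 mm above the table: centre of the tray's disc (190 mm across). It carries 8 upright tubes every 45 deg on a circle of 75 mm radius, tops 60 mm above the table. Three white tubes hold fixed vials (tops 100 mm above the table); the tubes next to the orange one are empty.
- knob_grip (a point): on the axis, 137 mm above the table: middle of the green knob's grip bar, which lies along this point's x: 46 mm long, 14 mm thick along y, 112 to 150 mm above the table, on a 48 mm disc. At rest this x is the carousel's x turned clockwise by the turret angle.
- knob_top (a point): on the axis, 150 mm above the table. The knob drives the tray through a torsion spring (0.4 N m/rad). Turning winds it up by about 0.6 rad (0.25 N m) while the tray hardly moves; then the tray snaps on one whole click and the torque drops. The knob must so turn 0.9 to 1.1 rad for one click; the next comes only beyond 1.6 rad. Let go, it springs back in line with the tray.
- orange_tube (a point): centre of the orange tube's floor (turns with the tray), 25 mm above the table, z up. Tube 35 mm tall (mouth at 60 mm), 25 mm inside, 31 mm outside. A sprung ball in its wall, 20 mm above the floor on the axis side, pinches the vial: pushing it past and on down to the floor takes 4 to 7 N, then the floor is hard; it does not drop home by itself.
- load_mark (a point): fixed point at the height of the tube floors where the orange tube's floor centre must rest, 75 mm from the axis on the carousel's own -x side.
- rack: blue block, 56 x 190 x 35 mm, fixed, origin at the centre of its underside; three holes 25.5 mm across in a row along its y axis, 62 mm apart, floors 10 mm above the table, one vial standing in each.
- vial: the sample: glass vial with orange cap, 22.5 mm across (body and cap), 75 mm tall, 30 g; origin at the centre of its foot, z up; neck groove 55 to 60 mm up, cap above. Its foot edge is chamfered 4 mm.
- vial_blue: same vial with blue cap, in the rack; not to be moved.
- vial_white: same vial with white cap, in the rack; not to be moved.
- amber_bottle: bystander: amber bottle 80 mm across, 170 mm tall, origin under its foot.
- clear_bottle: bystander: clear bottle 70 mm across, 150 mm tall, origin under its foot.
- fitting_wrench: bystander: wrench 130 mm long lying flat.
- column_box: bystander: cardboard box 50 x 200 x 40 mm, origin under its centre.
Not all that is in view belongs to the job. What is shaped like the vial but red or turquoise is not meant.

How it is judged:
On the way, in this order (a step that is already met when the one before it is completed fails the run):
1. the tray rests in the second click (0.2 s), one before the loading place (value of joint turret between 1.5108 and 1.6308 rad), for 0.2 s.
2. the tray rests in the third click: the orange tube at the loading pin (0.2 s) (value of joint turret between 2.2962 and 2.4162 rad), for 0.2 s.
3. the orange-capped vial is fully home in the orange tube (horizontal distance between vial and orange_tube below 0.004 m and z of vial in the frame of orange_tube between -0.003 and 0.002 m and angle between vial's own z axis and vertical below 0.12 rad), for 0.2 s.
At the end, for the whole second after the job is handed in: The turret angle is 2.356 within 0.06 rad and still, and the orange-capped vial stands in the orange tube: within 4 mm of its centre, its foot less than 2 mm above the tube floor, tilted less than 0.12 rad, at rest and released (all of step 2 and all of step 3 and linear speed of vial below 0.02 m/s and velocity of joint turret between -0.1 and 0.1 rad/s); the robot touches nothing.
It fails at once if the orange tube is turned past the loading pin (half a click or more) (value of joint turret above 2.75 rad).
It fails at once if the tray is turned backwards past its first place (value of joint turret below -0.45 rad).
It fails at once if the vial is forced: more than 40 N between vial and tray, the ball's pinch (about 10 N) included (contact force between vial and turret above 40 N).
It fails at once if another vial or a bystander is moved by more than 15 mm (distance of any of vial_blue, vial_white, amber_bottle, clear_bottle, fitting_wrench, column_box from where it was at the start of the episode above 0.015 m).
It also fails if it takes over 72 s, if anything falls off the work surface, if the arm or the gripper's body presses on something with over 40 N, if the wrist force passes 120 N, or if a joint passes its speed limit or range.

## Working session

There is one attempt and no reset: what is moved stays moved. The work goes in short steps, Python scripts to look and compute and a tool call to move; the robot and the scene stay as the last step left them, time stands still between calls to the robot, and variables do not carry over. Pictures are saved under pics/ and viewed, about 8 in all and at most 12, crops included, and the job is handed in when it is done.

Besides the shell and the picture viewer there is one more tool, called after "Call:" by a JSON object that holds its "op" and its "data", one argument or row to a line. jog_arm: Moves the arm, as the interface text tells. Its arguments: {"type":"object","properties":{"commands":{"type":"array","items":{"type":"number"}}},"required":["commands"]}

```bash
mkdir -p pics; cat > h.py <<'E'
from workcell import *
import numpy as np, cv2
def cam(n):
    c=read_camera(n); c["R"]=cv2.Rodrigues(np.array(c["rvec"],float))[0]; c["t"]=np.array(c["tvec"],float).ravel(); return c
def save(c,f): cv2.imwrite("pics/"+f,cv2.cvtColor(c["pixels"],cv2.COLOR_RGB2BGR))
def cloud(c):
    v,u=np.mgrid[0:480,0:640]; d=c["depth"]; K=c["K"]
    P=np.stack([(u-K[0][2])/K[0][0]*d,(v-K[1][2])/K[1][1]*d,d],-1)
    return (P-c["t"])@c["R"]
def ray(c,u,v,z):
    K=np.array(c["K"]); d=c["R"].T@np.linalg.solve(K,[u,v,1.]); o=-c["R"].T@c["t"]
    return o+d*(z-o[2])/d[2]
E
python3 - <<'E'
from h import *
a=cam("scene");b=cam("side")
np.savez("s.npz",**a);np.savez("d.npz",**b)
save(a,"scene0.png");save(b,"side0.png");s=state();print(s)
for c in(a,b): print(-c["R"].T@c["t"],c["K"])
E
```

```text
{'time_s': 0.1, 'q': array([ 9.52723677e-01,  1.81456858e-01,  1.60789252e+00, -1.02460325e-05,
        1.35379685e+00, -2.06307733e-01]), 'qvel': array([-5.21874371e-05, -1.06593677e-03, -3.33088426e-03,  1.06727704e-03,
        3.73272341e-04,  8.49488983e-04]), 'joint_torque': array([-3.35686409e-04, -4.45880091e+01, -3.52236056e+01, -2.81904222e-04,
        4.16527240e-03, -1.92835657e-06]), 'tool_pos': array([0.22983324, 0.52653728, 0.23048729]), 'tool_rot': array([-3.06609964e-04,  2.04429916e-01,  9.78880895e-01, -7.13729102e-04]), 'force': array([ 0.64134035, -0.21732487, -0.19756414]), 'ft_torque': array([ 0.00603689,  0.0382515 , -0.02582823]), 'grip_width': 0.08528000612991576}
[1.52327486 0.09279728 1.22983811] [[586.99373947   0.         334.54904134]
 [  0.         586.99373947 241.52458547]
 [  0.           0.           1.        ]]
[0.26242511 0.49179882 0.86632928] [[524.80639487   0.         324.59209442]
 [  0.         524.80639487 245.14104923]
 [  0.           0.           1.        ]]
```

View pics/scene0.png

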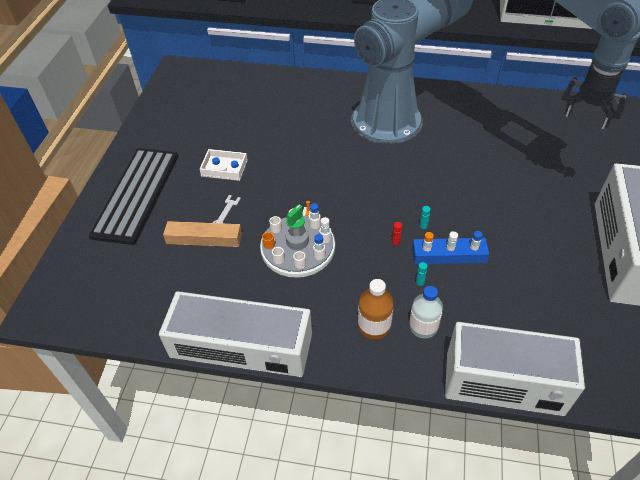

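View pics/side0.png

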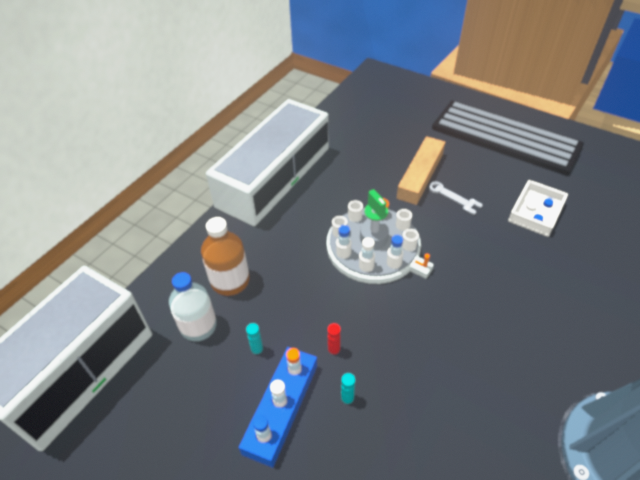

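The scene view shows the carousel at (297,245), its orange tube at (268,240), the pin at (308,208), and the orange-capped vial at (428,240). The side view shows the carousel at (374,242), the pin at (426,260), and the orange-capped vial at (293,357).

```bash
python3 - <<'E'
from h import *
for f in("s.npz","d.npz"):
    c=dict(np.load(f)); P=cloud(c); hsv=cv2.cvtColor(c["pixels"],cv2.COLOR_RGB2HSV); z=P[...,2]
    print(f)
    for n,lo,hi in(("green",(50,120,60),(75,255,255)),("orange",(5,190,120),(18,255,255)),("blue",(105,150,80),(125,255,255)),("red",(0,200,90),(3,255,255)),("turq",(82,150,60),(98,255,255))):
        m=cv2.inRange(hsv,lo,hi); m[(c["depth"]<=0)|(z<.01)|(z>.2)]=0
        k,l,st,ce=cv2.connectedComponentsWithStats(m)
        for i in range(1,k):
            if st[i,4]<12: continue
            Q=P[l==i]; 
            print(n,ce[i].round(0),st[i,4],"med",np.median(Q,0).round(3),"min",Q.min(0).round(3),"max",Q.max(0).round(3))
            if n=="green":
                T=Q[Q[:,2]>Q[:,2].max()-.006]; print("  top",T.mean(0).round(4),len(T)); r=cv2.minAreaRect((T[:,:2]*1000).astype(np.float32)); print(r)
            if n=="blue" and st[i,4]>500:
                T=Q[abs(Q[:,2]-.035)<.003]; print(cv2.minAreaRect((T[:,:2]*1000).astype(np.float32)))
    # white base rim / disc: fit circle at z~.018
    for (zl,zh) in((.012,.021),(.021,.03)):
        m=(z>zl)&(z<zh)&(np.hypot(P[...,0]-.6,P[...,1]+0)<9)&(hsv[...,1]<60)&(hsv[...,2]>110)
        k,l,st,ce=cv2.connectedComponentsWithStats(cv2.dilate(m.astype(np.uint8),np.ones((3,3))))
        for i in range(1,k):
            Q=P[(l==i)&m]
            if len(Q)>150: print(zl,len(Q),ce[i].round(0),cv2.minEnclosingCircle((Q[:,:2]*1000).astype(np.float32)))
E
```

```text
s.npz
green [549.  21.] 13 med [-0.639  0.548  0.025] min [-0.651  0.536  0.02 ] max [-0.634  0.557  0.032]
  top [-0.6354  0.5497  0.0294] 4
((-635.2745361328125, 549.68798828125), (15.16958999633789, 3.800590753555298), 79.25267791748047)
green [295. 218.] 285 med [ 0.578 -0.176  0.128] min [ 0.544 -0.202  0.104] max [ 0.595 -0.155  0.156]
  top [ 0.5751 -0.178   0.1523] 21
((573.6827392578125, -175.4993133544922), (15.382060050964355, 41.69416046142578), 56.274017333984375)
orange [308. 207.] 40 med [ 0.452 -0.172  0.036] min [ 0.445 -0.177  0.015] max [ 0.472 -0.168  0.054]
orange [268. 240.] 164 med [ 0.596 -0.249  0.049] min [ 0.574 -0.265  0.025] max [ 0.611 -0.235  0.064]
orange [429. 236.] 64 med [0.547 0.161 0.083] min [0.531 0.151 0.071] max [0.557 0.172 0.088]
orange [388. 295.] 22 med [0.771 0.079 0.125] min [0.755 0.07  0.109] max [0.783 0.086 0.142]
orange [387. 305.] 24 med [0.792 0.08  0.117] min [0.781 0.071 0.104] max [0.803 0.086 0.132]
orange [377. 303.] 20 med [0.799 0.057 0.131] min [0.794 0.048 0.125] max [0.802 0.064 0.139]
orange [376. 311.] 55 med [0.809 0.
[... 4183 characters left out ...]
48438, 289.206787109375), 56.13248825073242)
0.012 239 [ 66. 419.] ((821.7318115234375, 427.0872802734375), 63.525146484375)
0.012 195 [581. 472.] ((68.10890197753906, 70.09161376953125), 12.945268630981445)
0.021 403 [60. 33.] ((1851.1591796875, -454.7887268066406), 249.65771484375)
0.021 448 [519. 136.] ((433.2450256347656, -684.9524536132812), 152.124755859375)
0.021 267 [270. 191.] ((875.3345336914062, -243.98907470703125), 165.59556579589844)
0.021 423 [539. 205.] ((298.9371643066406, -456.1163330078125), 73.6243896484375)
0.021 1929 [373. 246.] ((564.5479736328125, -175.05047607421875), 97.55641174316406)
0.021 480 [ 91. 389.] ((821.579345703125, 361.9276123046875), 128.27163696289062)
```

```bash
python3 - <<'E'
from h import *
out=[]
for f,(x,y) in(("s.npz",(298,238)),("d.npz",(378,240))):
    c=dict(np.load(f)); im=cv2.cvtColor(c["pixels"],cv2.COLOR_RGB2BGR)
    out.append(cv2.resize(im[y-50:y+50,x-65:x+65],None,fx=6,fy=6,interpolation=cv2.INTER_CUBIC)[:, 100:680] if 0 else cv2.resize(im[y-50:y+50,x-62:x+62],(400,323),interpolation=cv2.INTER_CUBIC))
cv2.imwrite("pics/crop.png",np.hstack(out))
E
```

```text
(no output)
```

View pics/crop.png

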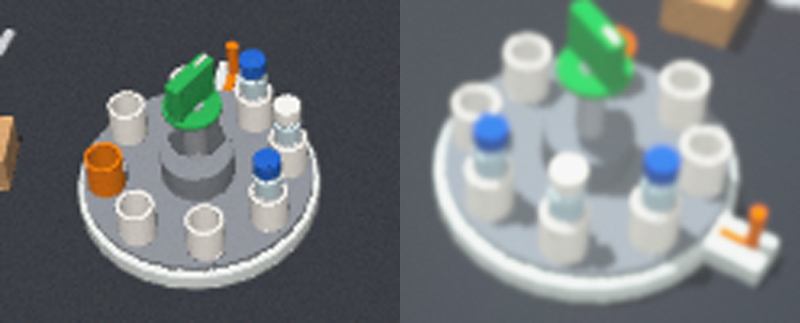

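```bash
python3 - <<'E'
from h import *
A=dict(np.load("s.npz"));B=dict(np.load("d.npz"))
def tri(ua,ub):
    M=[];o=[]
    for c,u in((A,ua),(B,ub)):
        K=c["K"];d=c["R"].T@np.linalg.solve(K,[*u,1.]);d/=np.linalg.norm(d);I=np.eye(3)-np.outer(d,d);M.append(I);o.append(I@(-c["R"].T@c["t"]))
    p=np.linalg.lstsq(np.vstack(M),np.hstack(o),rcond=None)[0]; return p
def cen(c,lo,hi,roi):
    x0,x1,y0,y1=roi;m=cv2.inRange(cv2.cvtColor(c["pixels"],cv2.COLOR_RGB2HSV),lo,hi)[y0:y1,x0:x1];v,u=np.nonzero(m);return u.mean()+x0,v.mean()+y0,len(u),v.min()+y0
bl=((105,150,80),(125,255,255));og=((5,150,100),(20,255,255))
C=np.array([.570,-.176])
ps={}
for n,col,ra,rb in(("blA",bl,(306,322,200,216),(388,406,230,250)),("blB",bl,(310,326,230,247),(335,353,222,238)),("pin",og,(300,312,200,217),(418,434,250,266)),("vial",og,(420,437,228,246),(283,303,347,370))):
    a=cen(A,*col,ra);b=cen(B,*col,rb);p=tri(a[:2],b[:2]);print(n,a,b,p.round(4),np.degrees(np.arctan2(*(p[:2]-C)[::-1])).round(1))
    print("   pintop ray",ray(A,a[0],a[3],.053 if n=="pin" else .0925).round(4),ray(B,b[0],b[3],.053).round(4))
a=cen(A,*og,(255,282,228,252));print("tube",a,ray(A,a[0],a[1],.0425))
# pin: per-row centroid scene
g=tri((295,218),(375,207));print("knob",g)
E
```

```text
blA (np.float64(313.8030303030303), np.float64(207.28787878787878), 66, np.int64(203)) (np.float64(396.61538461538464), np.float64(240.15384615384616), 78, np.int64(236)) [ 0.5019 -0.1437  0.0921] 154.6
   pintop ray [ 0.4871 -0.1465  0.0925] [ 0.5192 -0.1857  0.053 ]
blB (np.float64(318.4264705882353), np.float64(238.38235294117646), 68, np.int64(234)) (np.float64(343.8611111111111), np.float64(230.29166666666666), 72, np.int64(226)) [ 0.6032 -0.1131  0.0911] 62.2
   pintop ray [ 0.5905 -0.1151  0.0925] [ 0.626  -0.1536  0.053 ]
pin (np.float64(307.44), np.float64(207.5), 50, np.int64(201)) (np.float64(425.40425531914894), np.float64(259.06382978723406), 47, np.int64(254)) [ 0.4486 -0.1757  0.0311] 179.8
   pintop ray [ 0.4464 -0.1735  0.053 ] [ 0.4486 -0.1725  0.053 ]
vial (np.float64(428.68055555555554), np.float64(236.26388888888889), 72, np.int64(232)) (np.float64(293.1666666666667), np.float64(354.60185185185185), 108, np.int64(348)) [0.5409 0.1608 0.0765] 94.9
   pintop ray [0.5408 0.1594 0.0925] [0.5563 0.1399 0.053 ]
tube (np.float64(268.0409356725146), np.float64(240.0233918128655), 171, np.int64(232)) [ 0.59020033 -0.25109423  0.0425    ]
knob [ 0.5694935  -0.17804619  0.11862106]
```

Call:
{"op": "jog_arm", "data": {
  "commands": [-2.5, -2.1, 0, 0, 8.5, -2.96, -2.54, 0, 0, 8.5, -2.96, -2.54, 0, 0, 8.5, -2.96, -2.54, 0, 0, 8.5, -2.96, -2.54, 0, 0, 8.5, -2.96, -2.54, 0, 0, 8.5, -2.96, -2.54, 0, 0, 8.5, -2.96, -2.54, 0, 0, 8.5, -2.96, -2.54, 0, 0, 8.5, -2.96, -2.54, 0, 0, 8.5, -2.96, -2.54, 0, 0, 8.5, -2.96, -2.54, 0, 0, 8.5, -2.96, -2.54, 0, 0, 8.5, -2.96, -2.54, 0, 0, 8.5, -2.96, -2.54, 0, 0, 8.5, -2.96, -2.54, 0, 0, 8.5, -2.96, -2.54, 0, 0, 8.5, -2.5, -2.1, 0, 0, 8.5, -1.5, -1.4, 0, 0, 8.5]
}}

```text
time_s: 1.68
tool_pos: [0.5394, -0.1157, 0.2308]
tool_rot: [-0.0, 0.206, 0.979, -0.0]
force: [0.7, 0.3, 0.3]
grip_width: 0.085
```

```bash
python3 - <<'E'
from h import *
c=cam("wrist");np.savez("w1.npz",**c);s=state();print(s["time_s"],s["tool_pos"],s["tool_rot"],s["q"],-c["R"].T@c["t"])
save(c,"w1.png")
b=cam("side");P=cloud(b);hsv=cv2.cvtColor(b["pixels"],cv2.COLOR_RGB2HSV);m=cv2.inRange(hsv,(50,120,60),(75,255,255));m[(P[...,2]<.1)|(P[...,2]>.2)]=0
T=P[m>0];T=T[T[:,2]>T[:,2].max()-.006]
if len(T): print(T.mean(0),cv2.minAreaRect((T[:,:2]*1000).astype(np.float32)))
E
```

```text
1.7333 [ 0.54018948 -0.11798672  0.23079044] [ 4.40902678e-04  2.06278825e-01  9.78492639e-01 -1.00344130e-03] [-0.42869297  0.13154846  1.66422952 -0.00181105  1.34451489 -1.58354296] [ 0.46896999 -0.08504743  0.37402979]
[ 0.5700241  -0.17597213  0.14786767] ((567.2764892578125, -174.76309204101562), (13.861334800720215, 46.56462478637695), 55.576107025146484)
```

View pics/w1.png

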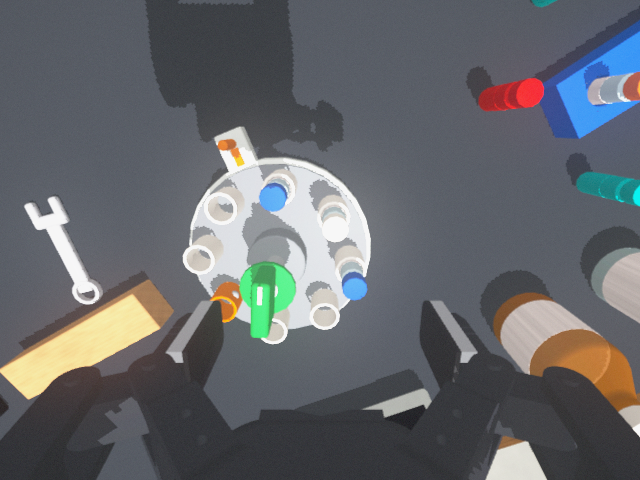

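The wrist view shows the pin at (232,148) lying between the blue vial's tube (275,190) and an empty tube (220,207). The orange tube is at (224,305) and the knob at (265,300). I'll work out the actual angles from these.

```bash
python3 - <<'E'
from h import *
c=dict(np.load("w1.npz"));C=np.array([.570,-.176])
for n,u,v,z in(("w",200,260,.06),("w",221,208,.06),("w",324,314,.06),("orange",224,308,.06),("blueA",273,197,.1),("blueB",355,287,.1),("white",336,224,.1),("pin",226,145,.053),("knobend",262,334,.15),("knobc",262,300,.15)):
    p=ray(c,u,v,z);d=p[:2]-C;print(n,p.round(4),np.hypot(*d).round(4),np.degrees(np.arctan2(d[1],d[0])).round(1))
P=cloud(c);m=(P[...,2]>.012)&(P[...,2]<.021);k,l,st,ce=cv2.connectedComponentsWithStats(m.astype(np.uint8))
d=np.hypot(P[...,0]-C[0],P[...,1]-C[1]);Q=P[m&(d<.14)];r=d[m&(d<.14)]
T=Q[r>.108];print("tab",len(T),T.mean(0),np.degrees(np.arctan2(T.mean(0)[1]-C[1],T.mean(0)[0]-C[0])))
R=Q[(r<.106)&(r>.09)];A=np.c_[2*R[:,:2],np.ones(len(R))];s=np.linalg.lstsq(A,(R[:,:2]**2).sum(1),rcond=None)[0];print("rim fit",s[:2],np.sqrt(s[2]+s[:2]@s[:2]))
E
```

```text
w [ 0.5354 -0.2436  0.06  ] 0.0759 -117.1
w [ 0.4979 -0.1995  0.06  ] 0.0759 -161.9
w [ 0.6393 -0.1563  0.06  ] 0.072 15.9
orange [ 0.5915 -0.2475  0.06  ] 0.0747 -73.2
blueA [ 0.5031 -0.1422  0.1   ] 0.075 153.2
blueB [ 0.6039 -0.1115  0.1   ] 0.0728 62.2
white [ 0.5443 -0.1044  0.1   ] 0.076 109.7
pin [ 0.4492 -0.1698  0.053 ] 0.121 177.1
knobend [ 0.5873 -0.1854  0.15  ] 0.0197 -28.5
knobc [ 0.5618 -0.1725  0.15  ] 0.0089 157.1
tab 643 [ 0.44953292 -0.17040826  0.01848285] 177.34239826351046
rim fit [ 0.56884835 -0.17859668] 0.0972476319063388
```

Call:
{"op": "jog_arm", "data": {
  "commands": [-1.7, -1.4, 0, 0, 8.5, -1.7, -1.4, 0, 0, 8.5, -1.7, -1.3, 0, 0, 8.5, 0, 0, 2, 6, 6, 0, 0, 2, 0, 5, 0, 0, 0, 0, 5, 0, 0, 0, 0, 5]
}}

```text
time_s: 2.37
tool_pos: [0.5677, -0.1689, 0.19]
tool_rot: [-0.002, 0.255, 0.967, 0.001]
force: [0.1, -0.7, -0.1]
grip_width: 0.0502
```

```bash
python3 - <<'E'
from h import *
from scipy.spatial.transform import Rotation as Ro
s=state();R=Ro.from_quat(np.roll(s["tool_rot"],-1)).as_matrix();print(s["tool_pos"],R.round(3),np.degrees(np.arctan2(R[1,1],R[0,1])),R.T@(np.array([.570,-.176,.121])-s["tool_pos"])*100)
E
```

```text
[ 0.56773823 -0.16892013  0.18998142] [[-0.87   0.493 -0.003]
 [ 0.493  0.87   0.002]
 [ 0.004  0.    -1.   ]] 60.477752506350626 [-0.57270603 -0.50517961  6.89590891]
```

Call:
{"op": "jog_arm", "data": {
  "commands": [-0.55, -0.5, 0, 0, 5, 0, 0, 2.5, 0, 5, 0, 0, 2.5, 0, 5, 0, 0, 1.8, 0, 5, 0, 0, 0, 0, 5, 0, 0, 0, 0, 0, 0, 0, 0, 0, 0, 0, 0, 0, 0, 0, 0, 0, 0, 0, 0, 0, 0, 0, 0, 0]
}}

```text
time_s: 3.2
tool_pos: [0.5718, -0.1798, 0.1261]
tool_rot: [0.001, 0.255, 0.967, -0.002]
force: [-5.2, -6.2, 4.8]
grip_width: 0.0129
```

```bash
cat > st.py <<'E'
from h import *
from scipy.spatial.transform import Rotation as Ro
s=state();R=Ro.from_quat(np.roll(s["tool_rot"],-1)).as_matrix();print(s["time_s"],s["tool_pos"].round(4),"yangle",np.degrees(np.arctan2(R[1,1],R[0,1])).round(2),"F",s["force"].round(2),"T",s["ft_torque"].round(3),"w",s["grip_width"],"q6",s["q"][5].round(3))
E
python3 st.py
```

```text
3.2 [ 0.5718 -0.1798  0.1261] yangle 60.41 F [-5.15 -6.23  4.78] T [-0.746  0.748  0.045] w 0.012851732718684368 q6 -1.554
```

Call:
{"op": "jog_arm", "data": {
  "commands": [0, -0.2, -0.1, 0, 0, 0, 0, 0, 5, 0, 0, 0, 0, 5, 0, 0, 0, 0, 5, 0, 0, 0, 0, 5, 0, 0, 0, 0, 0, 0, 0, 0, 0, 0, 0]
}}

```text
time_s: 3.78
tool_pos: [0.5708, -0.181, 0.1261]
tool_rot: [0.001, 0.42, 0.908, -0.001]
force: [-1.8, -5.0, 0.3]
grip_width: 0.0128
```

```bash
python3 st.py; python3 - <<'E'
from h import *
c=cam("wrist");np.savez("w2.npz",**c);save(c,"w2.png")
E
```

```text
3.7833 [ 0.5708 -0.181   0.1261] yangle 40.38 F [-1.76 -5.    0.29] T [-0.694  0.195  0.035] w 0.012764357199797863 q6 -1.208
```

View pics/w2.png

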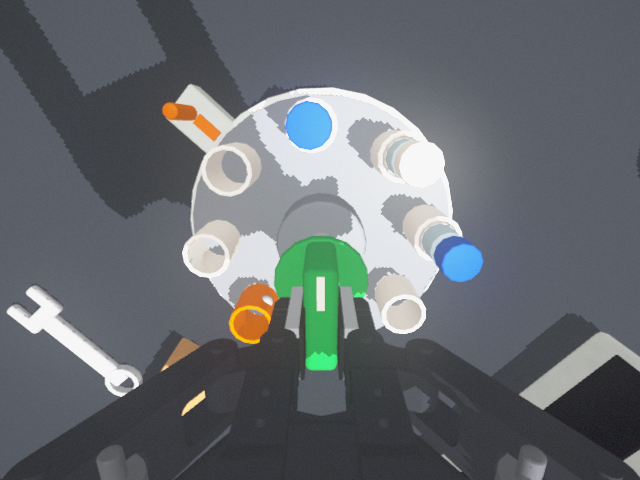

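The pin is at (180,108), the empty tube at (230,168) nearly in line with it, and the orange tube at (252,322). So the tray seems to have moved along with the knob.

```bash
cat > tr.py <<'E'
from h import *
import sys
def ang(c,pts):
    C=np.array([.570,-.178]);o={}
    for n,u,v,z in pts:
        p=ray(c,u,v,z);d=p[:2]-C;print(n,p.round(4),np.hypot(*d).round(4),np.degrees(np.arctan2(d[1],d[0])).round(1))
E
python3 - <<'E'
from tr import *
ang(dict(np.load("w2.npz")),(("w",231,168,.06),("w",208,255,.06),("orange",252,323,.06),("w",404,313,.06),("blueA",309,126,.1),("white",421,163,.1),("blueB",460,261,.1),("pin",171,110,.053)))
E
```

```text
w [ 0.4958 -0.1752  0.06  ] 0.0742 177.9
w [ 0.5172 -0.2304  0.06  ] 0.0744 -135.3
orange [ 0.5694 -0.2524  0.06  ] 0.0744 -90.5
w [ 0.6444 -0.1783  0.06  ] 0.0744 -0.2
blueA [ 0.5171 -0.1256  0.1   ] 0.0745 135.3
white [ 0.5692 -0.1035  0.1   ] 0.0745 90.6
blueB [ 0.6214 -0.126   0.1   ] 0.0731 45.3
pin [ 0.4482 -0.1725  0.053 ] 0.1219 177.4
```

Call:
{"op": "jog_arm", "data": {
  "commands": [0, 0, 0, 5, 0, 0, 0, 0, 5, 0, 0, 0, 0, 5, 0, 0, 0, 0, 5, 0, 0, 0, 0, 5, 0, 0, 0, 0, 5, 0, 0, 0, 0, 0, 0]
}}

```text
time_s: 4.42
tool_pos: [0.5692, -0.1817, 0.1261]
tool_rot: [0.001, 0.642, 0.767, -0.002]
force: [-9.1, -8.4, 4.5]
grip_width: 0.013
```

```bash
python3 st.py
```

```text
4.4167 [ 0.5692 -0.1817  0.1261] yangle 10.17 F [-9.15 -8.35  4.5 ] T [-1.252  1.421  0.225] w 0.013003611415205679 q6 -0.68
```

Call:
{"op": "jog_arm", "data": {
  "commands": [-0.1, -0.15, 0, 5, 0, 0, 0, 0, 5, 0, 0, 0, 0, 5, 0, 0, 0, 0, 5, 0, 0, 0, 0, 5, 0, 0, 0, 0, 0, 0, 0, 0, 0, 0, 0]
}}

```text
time_s: 5.0
tool_pos: [0.5675, -0.1819, 0.1261]
tool_rot: [0.0, 0.791, 0.612, -0.002]
force: [-11.6, -4.3, 6.1]
grip_width: 0.0129
```

```bash
python3 st.py;  python3 - <<'E'
from h import *
c=cam("wrist");np.savez("w3.npz",**c);save(c,"w3.png")
P=cloud(c);hsv=cv2.cvtColor(c["pixels"],cv2.COLOR_RGB2HSV);C=np.array([.57,-.178])
for n,lo,hi,zl,zh in(("blue",(100,130,80),(125,255,255),.094,.106),("orange",(5,150,120),(20,255,255),.052,.066)):
    m=cv2.inRange(hsv,lo,hi);m[(P[...,2]<zl)|(P[...,2]>zh)|(c["depth"]<=0)]=0
    k,l,st,ce=cv2.connectedComponentsWithStats(m)
    for i in range(1,k):
        if st[i,4]>60:
            q=P[l==i].mean(0);d=q[:2]-C;print(n,ce[i].round(),st[i,4],q.round(4),np.hypot(*d).round(4),np.degrees(np.arctan2(d[1],d[0])).round(1))
E
```

```text
5.0 [ 0.5675 -0.1819  0.1261] yangle -14.57 F [-11.57  -4.31   6.1 ] T [-0.778  1.781  0.177] w 0.012892685830677656 q6 -0.251
blue [254. 140.] 1713 [ 0.5566 -0.105   0.1005] 0.0742 100.4
blue [454. 214.] 1509 [ 0.6429 -0.1642  0.1003] 0.0742 10.7
orange [148. 279.] 132 [ 0.4485 -0.1732  0.0532] 0.1216 177.7
```

Call:
{"op": "jog_arm", "data": {
  "commands": [0, 0, 0, 0, 0, 0, 0, 0, 0, 0, 0, 0, 0, 0, 0]
}}

```text
time_s: 5.3
tool_pos: [0.5675, -0.1819, 0.1261]
tool_rot: [0.0, 0.791, 0.612, -0.002]
force: [-11.8, -3.7, 6.8]
grip_width: 0.0128
```

```bash
cat > m.py <<'E'
from h import *
c=cam("wrist")
P=cloud(c);hsv=cv2.cvtColor(c["pixels"],cv2.COLOR_RGB2HSV);C=np.array([.57,-.178])
for n,lo,hi,zl,zh in(("blue",(100,130,80),(125,255,255),.094,.106),("orange",(5,150,120),(20,255,255),.052,.066)):
    m=cv2.inRange(hsv,lo,hi);m[(P[...,2]<zl)|(P[...,2]>zh)|(c["depth"]<=0)]=0
    k,l,st,ce=cv2.connectedComponentsWithStats(m)
    for i in range(1,k):
        q=P[l==i].mean(0);d=q[:2]-C
        if st[i,4]>60 and np.hypot(*d)<.14:
            print(n,ce[i].round(),st[i,4],q.round(4),np.hypot(*d).round(4),np.degrees(np.arctan2(d[1],d[0])).round(1))
E
python3 st.py; python3 m.py
```

```text
5.3 [ 0.5675 -0.1819  0.1261] yangle -14.56 F [-11.76  -3.69   6.83] T [-0.781  1.732  0.181] w 0.012792317928569486 q6 -0.251
blue [288. 129.] 1686 [ 0.5735 -0.1038  0.1006] 0.0742 87.3
blue [460. 244.] 1456 [ 0.6439 -0.1813  0.1002] 0.074 -2.6
orange [148. 279.] 132 [ 0.4486 -0.1732  0.0533] 0.1215 177.8
orange [254. 323.] 451 [ 0.5096 -0.2223  0.0577] 0.0749 -143.7
```

Call:
{"op": "jog_arm", "data": {
  "commands": [0, -0.2, 0, -6, 0, 0, 0, 0, -6, 0, 0, 0, 0, 0, 0, 0, 0, 0, 0, 0, 0, 0, 0, 0, 0, 0, 0, 0, 0, 0]
}}

```text
time_s: 5.85
tool_pos: [0.568, -0.1819, 0.1262]
tool_rot: [0.002, 0.723, 0.691, -0.0]
force: [-1.0, -5.4, 0.0]
grip_width: 0.0133
```

```bash
python3 st.py; python3 m.py
```

```text
5.85 [ 0.568  -0.1819  0.1262] yangle -2.6 F [-1.05 -5.43  0.04] T [-1.019  0.12  -0.009] w 0.013300249545164934 q6 -0.461
blue [321. 125.] 1671 [ 0.5732 -0.1038  0.1006] 0.0743 87.6
blue [459. 271.] 1387 [ 0.6435 -0.1812  0.1001] 0.0736 -2.5
orange [138. 244.] 150 [ 0.4486 -0.1731  0.0533] 0.1215 177.7
orange [244. 314.] 733 [ 0.5137 -0.2263  0.0576] 0.0741 -139.4
```

Call:
{"op": "jog_arm", "data": {
  "commands": [0, 0, 0, 5, 0, 0, 0, 0, 5, 0, 0, 0, 0, 5, 0, 0, 0, 0, 5, 0, 0, 0, 0, 5, 0, 0, 0, 0, 5, 0, 0, 0, 0, 5, 0, 0, 0, 0, 5, 0, 0, 0, 0, 5, 0, 0, 0, 0, 5, 0, 0, 0, 0, 5, 0, 0, 0, 0, 2, 0, 0, 0, 0, 0, 0, 0, 0, 0, 0, 0, 0, 0, 0, 0, 0, 0, 0, 0, 0, 0, 0, 0, 0, 0, 0]
}}

```text
time_s: 7.32
tool_pos: [0.5651, -0.1803, 0.1261]
tool_rot: [-0.0, 0.965, 0.263, -0.002]
force: [-13.1, 0.4, 10.4]
grip_width: 0.0128
```

```bash
python3 st.py; python3 m.py
```

```text
7.3167 [ 0.5651 -0.1803  0.1261] yangle -59.54 F [-13.08   0.42  10.38] T [-0.17   2.151  0.089] w 0.012825273610896845 q6 0.533
blue [288. 129.] 1697 [ 0.6254 -0.1286  0.1006] 0.0742 41.7
blue [460. 245.] 1439 [ 0.6205 -0.2332  0.1001] 0.0748 -47.6
orange [254. 324.] 454 [ 0.4962 -0.1672  0.058 ] 0.0746 171.7
```

Call:
{"op": "jog_arm", "data": {
  "commands": [0, 0, 0, -6, 0, 0, 0, 0, -6, 0, 0, 0, 0, 0, 0, 0, 0, 0, 0, 0, 0, 0, 0, 0, 5, 0, 0, 0, 0, 5, 0, 0, 0, 0, 5, 0, 0, 0, 0, 5, 0, 0, -2, 0, 5, 0, 0, -3, 0, 5, 0, 0, -3, 0, 5, 0, 0, -2, 0, 5, 0, 0, 0, 0, 5]
}}

```text
time_s: 8.45
tool_pos: [0.57, -0.1812, 0.2304]
tool_rot: [0.004, 0.932, 0.362, 0.003]
force: [0.2, -0.2, -0.0]
grip_width: 0.0498
```

```bash
python3 st.py; python3 m.py; python3 - <<'E'
from h import *
c=cam("wrist");np.savez("w4.npz",**c);save(c,"w4.png")
E
```

```text
8.45 [ 0.57   -0.1812  0.2304] yangle -47.57 F [ 0.18 -0.17 -0.04] T [ 0.005 -0.064 -0.003] w 0.049810177947370395 q6 0.324
blue [315. 131.] 614 [ 0.6254 -0.1282  0.1007] 0.0744 42.0
blue [406. 225.] 550 [ 0.6204 -0.2335  0.1002] 0.075 -47.8
orange [262. 266.] 362 [ 0.4947 -0.1748  0.0584] 0.0754 177.6
```

View pics/w4.png

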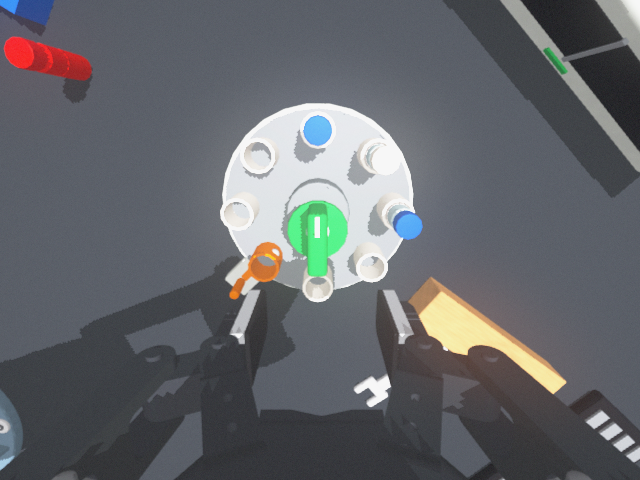

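The orange tube at (264,262) sits next to the pin at (238,285), at 177.6° against the pin's 177.7°. The third click is done, so next is the vial.

Call:
{"op": "jog_arm", "data": {
  "commands": [2.1, -2.72, 0, 0, 5, 2.1, -2.72, 0, 0, 5, 2.1, -2.72, 0, 0, 5, 2.1, -2.72, 0, 0, 5, 2.1, -2.72, 0, 0, 5, 2.1, -2.72, 0, 0, 5, 2.1, -2.72, 0, 0, 5, 2.1, -2.72, 0, 0, 5, 2.1, -2.72, 0, 0, 5, 2.1, -2.72, 0, 0, 5, 0, 0, 0, -6.4, 5, 0, 0, 0, -6.4, 5, 0, 0, 0, -6.4, 5, 0, 0, 0, -6.4, 5, 0, 0, 0, -6.4, 5, 0, 0, 0, -6.4, 5, 0, 0, 0, -6.4, 5, 0, 0, 0, -6.4, 5, 0, 0, 0, -6.4, 5, 0, 0, 0, 0, 5]
}}

```text
time_s: 10.22
tool_pos: [0.5377, 0.1625, 0.2223]
tool_rot: [-0.001, 0.641, 0.767, -0.001]
force: [-0.3, 0.7, 0.2]
grip_width: 0.05
```

```bash
python3 st.py; python3 - <<'E'
from h import *
c=cam("wrist");np.savez("w5.npz",**c);save(c,"w5.png")
P=cloud(c);hsv=cv2.cvtColor(c["pixels"],cv2.COLOR_RGB2HSV)
for n,lo,hi,zl,zh in(("orange",(5,150,120),(20,255,255),.079,.092),("blue",(105,150,80),(125,255,255),.079,.092),("rack",(105,150,80),(125,255,255),.031,.039)):
    m=cv2.inRange(hsv,lo,hi);m[(P[...,2]<zl)|(P[...,2]>zh)|(c["depth"]<=0)]=0
    k,l,st,ce=cv2.connectedComponentsWithStats(m)
    for i in range(1,k):
        if st[i,4]>60:
            (u,v),r=cv2.minEnclosingCircle(np.argwhere(l==i)[:,::-1].astype(np.float32))
            print(n,ce[i].round(),st[i,4],P[l==i].mean(0).round(4),ray(c,u,v,.085).round(4),r)
E
```

```text
10.2167 [0.5377 0.1625 0.2223] yangle 10.24 F [-0.25  0.65  0.22] T [-0.003  0.039  0.03 ] w 0.05000125471423255 q6 -0.096
rack [305.  74.] 372 [0.5033 0.2795 0.0356] [0.5095 0.274  0.085 ] 15.062394142150879
rack [306. 146.] 329 [0.5144 0.2194 0.0357] [0.5188 0.2235 0.085 ] 14.603181838989258
rack [305. 211.] 326 [0.5235 0.158  0.0356] [0.5233 0.17   0.085 ] 14.116344451904297
```

View pics/w5.png

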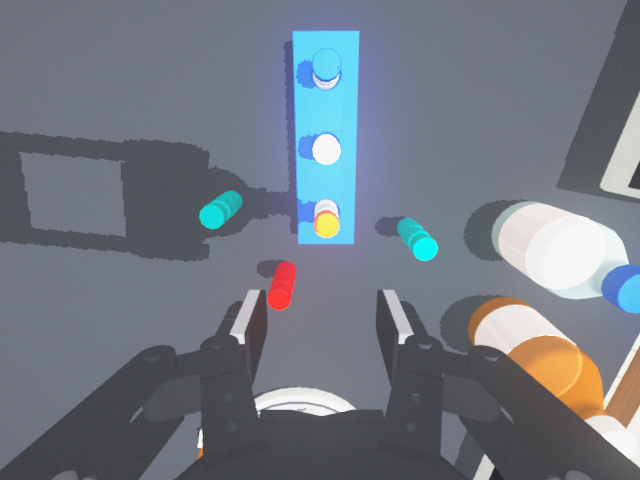

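The orange cap is at (326,225), white at (326,150) and blue at (326,64). The rack is square to the jaws.

```bash
python3 - <<'E'
from h import *
c=dict(np.load("w5.npz"))
hsv=cv2.cvtColor(c["pixels"],cv2.COLOR_RGB2HSV);m=cv2.inRange(hsv,(8,120,120),(35,255,255))[205:250,305:350];v,u=np.nonzero(m);print(len(u),u.mean()+305,v.mean()+205,u.min()+305,u.max()+305,v.min()+205,v.max()+205)
for p in((326,225.5),(326,150),(326,64)): print(ray(c,*p,.085).round(4))
o=ray(c,326,225.5,.085);a=np.radians(10.24);y=np.array([np.cos(a),np.sin(a)]);x=np.array([-y[1],y[0]]);d=o[:2]-[.5377,.1625];print("tx",d@x*100,"ty",d@y*100)
E
```

```text
464 326.27370689655174 224.3469827586207 315 337 213 236
[0.5431 0.1613 0.085 ]
[0.5318 0.2224 0.085 ]
[0.5206 0.283  0.085 ]
tx -0.21652568233823166 ty 0.5137983276160168
```

Call:
{"op": "jog_arm", "data": {
  "commands": [-0.2, 0.5, 2, 0, 5, 0, 0, 3, 0, 5, 0, 0, 3, 0, 5, 0, 0, 3, 0, 5, 0, 0, 3, 0, 5, 0, 0, 2, 0, 5, 0, 0, 0.9, 0, 5, 0, 0, 0, 0, 5, 0, 0, 0, 0, 5]
}}

```text
time_s: 11.02
tool_pos: [0.544, 0.1615, 0.0553]
tool_rot: [-0.0, 0.643, 0.766, -0.0]
force: [0.1, 0.1, 0.2]
grip_width: 0.0498
```

```bash
python3 st.py
```

```text
11.0167 [0.544  0.1615 0.0553] yangle 9.92 F [0.14 0.08 0.16] T [-0.004 -0.014 -0.012] w 0.049782148175645656 q6 -0.094
```

Call:
{"op": "jog_arm", "data": {
  "commands": [0, -0.1, 0.2, 0, 5, 0, 0, 0, 0, 0, 0, 0, 0, 0, 0, 0, 0, 0, 0, 0, 0, 0, 0, 0, 0, 0, 0, 0, 0, 0, 0, 0, 0, 0, 0]
}}

```text
time_s: 11.6
tool_pos: [0.5437, 0.1614, 0.0546]
tool_rot: [0.001, 0.643, 0.766, 0.001]
force: [-2.5, -1.5, 6.3]
grip_width: 0.0209
```

```bash
python3 st.py
```

```text
11.6 [0.5437 0.1614 0.0546] yangle 10.0 F [-2.48 -1.5   6.28] T [-0.063  0.421 -0.018] w 0.020941713503200225 q6 -0.095
```

Call:
{"op": "jog_arm", "data": {
  "commands": [0, 0, -1, 0, 0, 0, 0, -2, 0, 0, 0, 0, -3, 0, 0, 0, 0, -3, 0, 0, 0, 0, -3, 0, 0, 0, 0, -3, 0, 0, 0, 0, -1, 0, 0, -1.6, -0.55, 0, 0, 0, -3.2, -1.05, 0, 0, 0, -3.2, -1.05, 0, 0, 0, -3.2, -1.05, 0, 0, 0, -3.2, -1.05, 0, 0, 0, -3.2, -1.05, 0, 0, 0, -3.2, -1.05, 0, 0, 0, -3.2, -1.05, 0, 0, 0, -3.2, -1.05, 0, 0, 0, -3.2, -1.05, 0, 0, 0, -1.6, -0.55, 0, 0, 0, 0, 0, 0, 0, 0]
}}

```text
time_s: 13.18
tool_pos: [0.4939, -0.1756, 0.2132]
tool_rot: [0.0, 0.644, 0.765, -0.001]
force: [-0.7, 0.4, -0.9]
grip_width: 0.0207
```

Call:
{"op": "jog_arm", "data": {
  "commands": [0, 0, 0, -6.5, 0, 0, 0, 0, -6.5, 0, 0, 0, 0, -6.5, 0, 0, 0, 0, -6.5, 0, 0, 0, 0, -6.5, 0, 0, 0, 0, -6.5, 0, 0, 0, 0, -6.5, 0, 0, 0, 0, -6.5, 0, 0, 0, 0, -6.5, 0, 0, 0, 0, -6.5, 0, 0, 0, 0, -6.5, 0, 0, 0, 0, -6.5, 0, 0, 0, 0, 0, 0, 0, 0, 0, 0, 0]
}}

```text
time_s: 14.35
tool_pos: [0.4946, -0.1713, 0.2131]
tool_rot: [-0.0, 0.019, 1.0, 0.0]
force: [-0.4, 0.6, -0.2]
grip_width: 0.0205
```

```bash
python3 st.py; python3 m.py; python3 - <<'E'
from h import *
c=cam("wrist");np.savez("w6.npz",**c);save(c,"w6.png")
b=cam("side");np.savez("d6.npz",**b);a=cam("scene");np.savez("s6.npz",**a)
E
```

```text
14.35 [ 0.4946 -0.1713  0.2131] yangle 87.85 F [-0.37  0.55 -0.16] T [ 0.004 -0.018  0.086] w 0.02054874992634178 q6 -2.094
orange [318. 163.] 86 [ 0.4478 -0.1732  0.0535] 0.1223 177.8
orange [318. 204.] 84 [ 0.4826 -0.1741  0.0577] 0.0875 177.5
orange [316. 226.] 103 [ 0.5035 -0.1766  0.0571] 0.0665 178.8
```

View pics/w6.png

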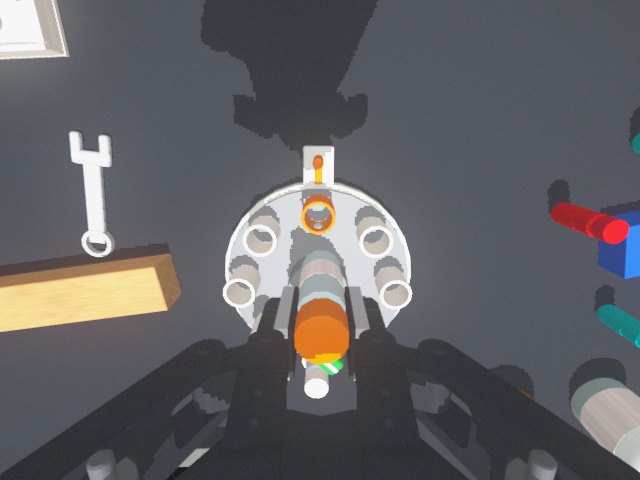

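```bash
python3 - <<'E'
from h import *
c=dict(np.load("w6.npz"));print("tube",ray(c,318.5,215,.06),ray(c,318.5,215.5,.06))
hsv=cv2.cvtColor(c["pixels"],cv2.COLOR_RGB2HSV);m=cv2.inRange(hsv,(5,150,100),(22,255,255))
v,u=np.nonzero(m[190:240,295:345]);print("rim bbox",u.min()+295,u.max()+295,v.min()+190,v.max()+190)
e=cv2.fitEllipse(cv2.convexHull(np.c_[u+295,v+190].astype(np.float32)));print(e)
p=np.array([.4946,-.1713]);f=.2131-.0446
t=np.linspace(0,2*np.pi,60)
for z,r in((f,.00725),(f+.004,.01125),(f+.060,.01125),(f+.075,.01125)):
    P=np.c_[p[0]+r*np.cos(t),p[1]+r*np.sin(t),0*t+z];q=cv2.projectPoints(P,np.array(c["rvec"],float),np.array(c["tvec"],float),np.array(c["K"],float),None)[0][:,0];print(z,q.min(0).round(1),q.max(0).round(1))
s=c["pixels"][240:400:4,320];print([(240+4*i,tuple(x)) for i,x in enumerate(s)])
for r in(268,290,315): print(r,[tuple(x) for x in c["pixels"][r,290:352:3]])
E
```

```text
tube [ 0.49239722 -0.17431626  0.06      ] [ 0.49285372 -0.17433443  0.06      ]
rim bbox 301 334 195 233
((317.7073974609375, 214.22769165039062), (33.22529983520508, 39.59798049926758), 1.1517059803009033)
0.1685 [310.4 252.1] [335. 275.]
0.17250000000000001 [303.3 248. ] [342.2 284. ]
0.2285 [296.9 293.6] [350.1 340.5]
0.2435 [294.4 312.3] [353.3 363.2]
[(240, (np.uint8(145), np.uint8(144), np.uint8(147))), (244, (np.uint8(144), np.uint8(144), np.uint8(146))), (248, (np.uint8(142), np.uint8(142), np.uint8(145))), (252, (np.uint8(161), np.uint8(171), np.uint8(173))), (256, (np.uint8(161), np.uint8(171), np.uint8(173))), (260, (np.uint8(201), np.uint8(190), np.uint8(185))), (264, (np.uint8(201), np.uint8(190), np.uint8(185))), (268, (np.uint8(199), np.uint8(188), np.uint8(183))), (272, (np.uint8(208), np.uint8(197), np.uint8(193))), (276, (np.uint8(160), np.uint8(170), np.uint8(174))), (280, (np.uint8(161), np.uint8(171), np.uint8(173))), (284, (np.uint8(162), np.uint8(172), np.uint8(174))), (288, (np.uint8(161), np.uint8(170), np.uint8(173))), (292, (np.uint8(196), np.uint8(212), n
[... 3643 characters left out ...]
np.uint8(49)), (np.uint8(192), np.uint8(105), np.uint8(48)), (np.uint8(195), np.uint8(107), np.uint8(50)), (np.uint8(197), np.uint8(102), np.uint8(38)), (np.uint8(199), np.uint8(109), np.uint8(50)), (np.uint8(204), np.uint8(110), np.uint8(46)), (np.uint8(203), np.uint8(111), np.uint8(47)), (np.uint8(208), np.uint8(114), np.uint8(51)), (np.uint8(200), np.uint8(111), np.uint8(50)), (np.uint8(192), np.uint8(103), np.uint8(48)), (np.uint8(187), np.uint8(102), np.uint8(45)), (np.uint8(186), np.uint8(103), np.uint8(43)), (np.uint8(185), np.uint8(103), np.uint8(52)), (np.uint8(179), np.uint8(100), np.uint8(49)), (np.uint8(92), np.uint8(73), np.uint8(64)), (np.uint8(77), np.uint8(70), np.uint8(69))]
```

```bash
python3 - <<'E'
from h import *
c=dict(np.load("w6.npz"));t=np.linspace(0,2*np.pi,90)
for z,r in((.06,.0155),(.06,.0125)):
    P=np.c_[.4953+r*np.cos(t),-.1753+r*np.sin(t),0*t+z];q=cv2.projectPoints(P,np.array(c["rvec"],float),np.array(c["tvec"],float),np.array(c["K"],float),None)[0][:,0];print(z,r,q.min(0).round(1),q.max(0).round(1))
im=c["pixels"][185:245,288:348];cv2.imwrite("pics/t6.png",cv2.cvtColor(cv2.resize(im,(600,600),interpolation=cv2.INTER_NEAREST),cv2.COLOR_RGB2BGR))
E
```

```text
0.06 0.0155 [300.1 201.1] [334.9 234.8]
0.06 0.0125 [303.5 204.4] [331.6 231.6]
```

View pics/t6.png

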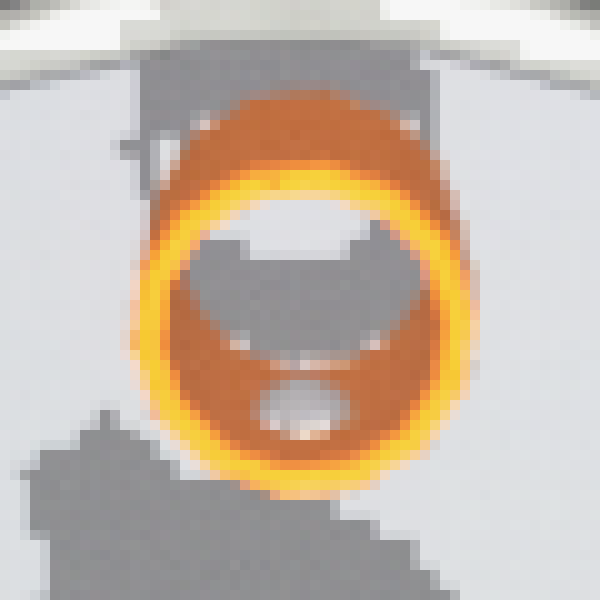

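The orange tube's mouth runs from columns 301 to 335 and rows 201 to 234.5, so its centre is at about (0.4953, -0.1747). I'll shift 2.6 mm in -y and go down to just above the mouth.

Call:
{"op": "jog_arm", "data": {
  "commands": [0, -0.26, 0, 0, 0, 0, 0, 2, 0, 0, 0, 0, 3, 0, 0, 0, 0, 3, 0, 0, 0, 0, 1.8, 0, 0, 0, 0, 0, 0, 0, 0, 0, 0, 0, 0]
}}

```text
time_s: 15.13
tool_pos: [0.494, -0.1746, 0.1147]
tool_rot: [-0.001, 0.018, 1.0, 0.001]
force: [-0.1, -0.4, 0.1]
grip_width: 0.0209
```

```bash
python3 st.py; python3 - <<'E'
from h import *
c=cam("wrist");np.savez("w7.npz",**c);a=cv2.cvtColor(c["pixels"],cv2.COLOR_RGB2BGR)[180:400,220:420];b=cam("side")
P=cv2.cvtColor(b["pixels"],cv2.COLOR_RGB2BGR)[200:290,370:460]
cv2.imwrite("pics/c7.png",np.hstack([cv2.resize(a,(400,440)),cv2.resize(P,(400,440),interpolation=cv2.INTER_CUBIC)]))
E
```

```text
15.1333 [ 0.494  -0.1746  0.1147] yangle 87.96 F [-0.08 -0.43  0.13] T [ 0.013 -0.041  0.029] w 0.02086311585026212 q6 -2.102
```

View pics/c7.png

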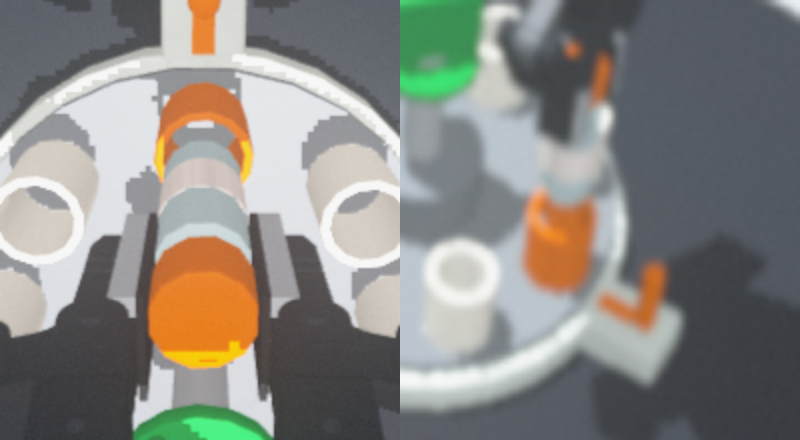

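The vial hangs over the tube mouth, centred sideways in the crop (203 against 204). I'll nudge it 0.8 mm in +x and go in slowly, checking the force.

Call:
{"op": "jog_arm", "data": {
  "commands": [-0.08, 0, 0, 0, 0, 0, 0, 0.5, 0, 0, 0, 0, 0.5, 0, 0, 0, 0, 0.5, 0, 0, 0, 0, 0, 0, 0]
}}

```text
time_s: 15.65
tool_pos: [0.4946, -0.1743, 0.0991]
tool_rot: [-0.001, 0.017, 1.0, 0.0]
force: [-0.9, 0.1, -1.1]
grip_width: 0.0207
```

```bash
python3 st.py
```

```text
15.65 [ 0.4946 -0.1743  0.0991] yangle 88.0 F [-0.87  0.13 -1.07] T [ 0.045  0.038 -0.017] w 0.02073857984607081 q6 -2.101
```

Call:
{"op": "jog_arm", "data": {
  "commands": [0, 0, 0.4, 0, 0, 0, 0, 0.4, 0, 0, 0, 0, 0.4, 0, 0, 0, 0, 0.3, 0, 0, 0, 0, 0, 0, 0]
}}

```text
time_s: 16.07
tool_pos: [0.4942, -0.1746, 0.0843]
tool_rot: [-0.001, 0.017, 1.0, 0.0]
force: [-4.7, -0.0, 0.4]
grip_width: 0.0209
```

```bash
python3 st.py
```

```text
16.0667 [ 0.4942 -0.1746  0.0843] yangle 88.02 F [-4.69 -0.05  0.42] T [-0.119  0.932 -0.038] w 0.020879240934803374 q6 -2.101
```

Call:
{"op": "jog_arm", "data": {
  "commands": [0, 0, 0.3, 0, 0, 0, 0, 0.3, 0, 0, 0, 0, 0.3, 0, 0, 0, 0, 0.3, 0, 0, 0, 0, 0, 0, 0]
}}

```text
time_s: 16.48
tool_pos: [0.4938, -0.1742, 0.0719]
tool_rot: [-0.002, 0.017, 1.0, 0.001]
force: [-5.0, 0.2, -3.5]
grip_width: 0.021
```

```bash
python3 st.py
```

```text
16.4833 [ 0.4938 -0.1742  0.0719] yangle 88.02 F [-4.97  0.18 -3.48] T [-0.037  1.083  0.028] w 0.021024693309547662 q6 -2.101
```

Call:
{"op": "jog_arm", "data": {
  "commands": [0, 0, 0.1, 0, 0, 0, 0, 0, 0, 0, 0, 0, 0.1, 0, 0, 0, 0, 0, 0, 0]
}}

```text
time_s: 16.82
tool_pos: [0.494, -0.1743, 0.0702]
tool_rot: [-0.001, 0.017, 1.0, 0.001]
force: [-5.5, -0.8, -0.5]
grip_width: 0.021
```

```bash
python3 st.py
```

```text
16.8167 [ 0.494  -0.1743  0.0702] yangle 88.01 F [-5.51 -0.77 -0.49] T [-0.064  1.059 -0.002] w 0.021034905397437575 q6 -2.101
```

Call:
{"op": "jog_arm", "data": {
  "commands": [0, 0, 0.1, 0, 0, 0, 0, 0, 0, 0, 0, 0, 0.05, 0, 0, 0, 0, 0, 0, 0]
}}

```text
time_s: 17.15
tool_pos: [0.4944, -0.1744, 0.0696]
tool_rot: [-0.001, 0.017, 1.0, 0.0]
force: [-6.8, 0.9, 5.6]
grip_width: 0.0206
```

```bash
python3 st.py
```

```text
17.15 [ 0.4944 -0.1744  0.0696] yangle 88.01 F [-6.77  0.86  5.57] T [ 0.2    1.367 -0.059] w 0.020562195622925522 q6 -2.101
```

Call:
{"op": "jog_arm", "data": {
  "commands": [0, 0, 0.05, 0, 0, 0, 0, 0, 0, 0]
}}

```text
time_s: 17.32
tool_pos: [0.4945, -0.1745, 0.0695]
tool_rot: [-0.001, 0.017, 1.0, 0.0]
force: [-7.8, 0.6, 9.2]
grip_width: 0.0211
```

```bash
python3 st.py;python3 - <<'E'
from h import *
c=cam("wrist");P=cloud(c);hsv=cv2.cvtColor(c["pixels"],cv2.COLOR_RGB2HSV)
m=cv2.inRange(hsv,(5,150,100),(30,255,255));m[(P[...,2]<.094)|(P[...,2]>.11)]=0
q=P[m>0];print(len(q),q.mean(0),np.percentile(q[:,2],[50,90]))
E
```

```text
17.3167 [ 0.4945 -0.1745  0.0695] yangle 88.02 F [-7.84  0.6   9.24] T [ 0.322  1.491 -0.013] w 0.02113514309382199 q6 -2.101
2568 [ 0.49309223 -0.17530687  0.10005617] [0.10049101 0.10131972]
```

Call:
{"op": "jog_arm", "data": {
  "commands": [0.08, 0, 0, 0, 0, 0, 0, 0, 0, 0, 0, 0, 0, 0, 5, 0, 0, 0, 0, 5, 0, 0, 0, 0, 5, 0, 0, 0, 0, 5, 0, 0, -1, 0, 5, 0, 0, -2, 0, 5, 0, 0, -3, 0, 5, 0, 0, -3, 0, 5, 0, 0, -3, 0, 5, 0, 0, -3, 0, 5, 0, 0, 0, 0, 5]
}}

```text
time_s: 18.45
tool_pos: [0.4979, -0.1767, 0.2271]
tool_rot: [0.005, 0.017, 1.0, -0.003]
force: [0.9, 0.1, 0.5]
grip_width: 0.0502
```

```bash
python3 st.py;python3 m.py; python3 - <<'E'
from h import *
c=cam("wrist");P=cloud(c);hsv=cv2.cvtColor(c["pixels"],cv2.COLOR_RGB2HSV);save(c,"w8.png")
m=cv2.inRange(hsv,(5,150,100),(35,255,255));m[(P[...,2]<.097)|(P[...,2]>.11)]=0
q=P[m>0];print(len(q),q.mean(0),np.percentile(q[:,2],[5,50,95]))
E
```

```text
18.45 [ 0.4979 -0.1767  0.2271] yangle 88.02 F [0.86 0.13 0.53] T [-0.055 -0.044  0.028] w 0.050186815923088914 q6 -2.102
blue [269. 351.] 317 [ 0.6189 -0.2305  0.1001] 0.0717 -47.1
blue [375. 352.] 276 [ 0.624  -0.1321  0.1001] 0.0709 40.4
orange [322. 197.] 135 [ 0.4841 -0.1769  0.059 ] 0.086 179.3
559 [ 0.49254647 -0.174666    0.10093192] [0.09946049 0.10103749 0.10210076]
```

View pics/w8.png

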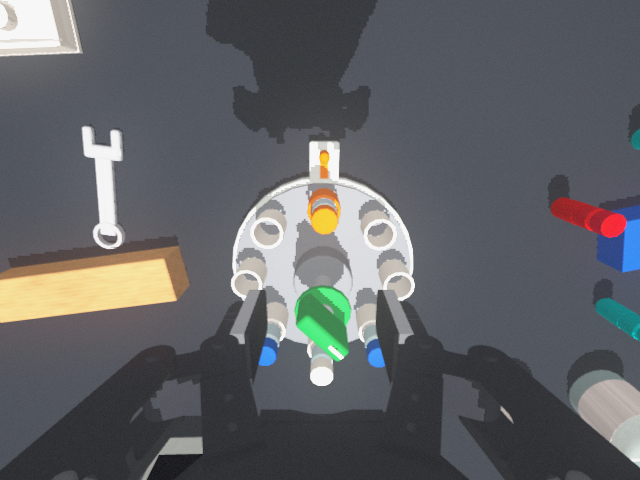

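The vial stands in the orange tube at the pin, with its cap at (324,221), and the gripper is clear. I'll compare its cap height with the fixed vials, whose tops are at 100 mm, in all three views.

```bash
python3 - <<'E'
from h import *
for n in("wrist","scene","side"):
    c=cam(n);P=cloud(c);hsv=cv2.cvtColor(c["pixels"],cv2.COLOR_RGB2HSV);print(n)
    for nm,lo,hi in(("orange",(5,140,100),(35,255,255)),("blue",(100,130,80),(125,255,255)),("white",(0,0,200),(180,50,255))):
        m=cv2.inRange(hsv,lo,hi);m[(P[...,2]<.088)|(P[...,2]>.108)|(np.hypot(P[...,0]-.57,P[...,1]+.178)>.1)]=0
        k,l,st,ce=cv2.connectedComponentsWithStats(m)
        for i in range(1,k):
            if st[i,4]>15:
                q=P[l==i];t=q[q[:,2]>.097];print(nm,ce[i].round(),len(t),t.mean(0).round(4),np.percentile(q[:,2],[50,75,90,97]).round(4))
E
```

```text
wrist
orange [323. 222.] 562 [ 0.4925 -0.1748  0.1009] [0.1009 0.1015 0.1019 0.1023]
blue [267. 357.] 280 [ 0.6197 -0.2304  0.1005] [0.1005 0.101  0.1015 0.102 ]
blue [375. 358.] 315 [ 0.6241 -0.1307  0.1007] [0.1006 0.1012 0.1016 0.102 ]
white [320. 379.] 377 [ 0.6435 -0.1822  0.1007] [0.1007 0.1013 0.1016 0.102 ]
scene
orange [303. 203.] 38 [ 0.4946 -0.1756  0.1003] [0.098  0.1004 0.1019 0.1034]
blue [270. 237.] 43 [ 0.6221 -0.2337  0.1003] [0.0985 0.1011 0.1023 0.1036]
blue [311. 243.] 35 [ 0.6263 -0.1283  0.1005] [0.0975 0.1004 0.1026 0.1035]
white [287. 246.] 38 [ 0.6458 -0.1819  0.1005] [0.0997 0.1016 0.1026 0.1038]
side
orange [409. 232.] 66 [ 0.49   -0.1711  0.099 ] [0.0981 0.0994 0.1006 0.1014]
blue [366. 190.] 48 [ 0.6172 -0.2316  0.0987] [0.0976 0.0989 0.0996 0.1002]
blue [339. 222.] 54 [ 0.622  -0.1248  0.0987] [0.0976 0.0991 0.1001 0.1005]
white [344. 202.] 55 [ 0.6413 -0.1785  0.0986] [0.0976 0.0987 0.0996 0.1007]
```

```bash
python3 st.py; python3 -c "
from workcell import *
print(finish_job())"
```

```text
18.7 [ 0.4938 -0.1743  0.218 ] yangle 88.0 F [0.65 0.4  0.15] T [-0.06  -0.012  0.037] w 0.04983070378451977 q6 -2.102
the job is handed in; nothing more can be done
None
```

The orange-capped vial is fully home in the orange tube at the loading pin, and I handed the job in at about 18.7 s of the 72 s allowed. `finish_job` gave no verdict.

- **Carousel:** I turned it clockwise by the knob and let it settle at each click. The tray read about 90° at the second click and about 135° at the third. With the knob released, the orange tube was at 177.6° and the pin at 177.7°. The tray did not go past the loading place.
- **Vial:** I took it from the rack and lowered it in small steps until the floor stopped it, with about 9 N upward on the wrist, then released it and lifted clear.
- **Last checks:** The orange cap's height agrees with the fixed vials to within about 0.5 mm in all three views. It sits about 1 mm outward of the tube centre. The wrist force was near zero with the gripper well above.

**What disagreed:** In the first pictures the tray stood about 25° on, between clicks, not in a click as described. It seemed to be still creeping towards a click, so I measured its angle at each stage.

I did not measure the bystanders again at the end. The last wrist view shows the wrench, box and red vial looking undisturbed, but only part of the rack, and I took no final look at the blue and white vials or the bottles.

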